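Set half gain on the trailer brake test set and try the brake slide

ROBOT

A 6-joint arm with a two-finger parallel gripper is mounted at the origin on the work surface. World frame = base frame: x ahead of the robot, y to its left, z up, the work surface at z = 0. Lengths are in mm, angles in rad, forces in N, time in s.
With the tool pointing down it reaches from about 350 to 975 mm from the base axis. Payload 7.1 kg.
Tool frame: the origin (TCP) lies between the finger pads; the fingertips stand 19 mm ahead of it and the grasp point (between the pads) is the TCP (ctrl.tcp_to_tips is the distance from the TCP to the fingertips, in mm); z points along the fingers, y is the line along which they close (so a half turn about z gives the same grasp; the last joint's range is limited). The gripper opens to 88 mm and grips with 3 to 60 N. Pads are 20 mm wide; open, the fingers measure 115 mm over their backs; the gripper's body (75 mm by 178 mm) begins 61 mm behind the grasp point.
Start: joints at [1.105, 0.423, 1.63, -0, 1.089, -0.019], TCP at [270.019, 563.644, 241.675] pointing down, gripper open.
Joint ranges: [-3, 3], [-0.9, 2.11], [0.09, 2.58], [-1.31, 4.45], [0.11, 2.69], [-2.54, 2.54]. Speed limits (rad/s): [2.39, 2.39, 3.01, 3.14, 3.14, 3.14].

INTERFACE

Orientations are given as a rotation vector (axis times angle).
In Python, from workcell import status, optics, ctrl gives the robot as it stands. The module is installed in compiled form; this text tells all that it offers.
- The arm moves only by the shell command python3 -m inch 'ROWS'. ROWS is JSON, a list that holds one entry, the list of rows, each a list of 7 numbers: the shift along the tool's x, y, z in mm, then the turn, a rotation vector about the tool's x, y, z in rad, then the opening in per cent of the stroke, from 0 (shut) to 100 (fully open). A call has 1 to 20 rows; each row is the pose to reach, as a shift and turn from the pose commanded when the call began, along the tool's axes at that moment; what a row does not reach only later rows make up. A row lasts 1/10 s, in which the tool goes at most 50 mm and 8.59 degrees, less where a joint would pass 70% of its speed; a pose out of reach is approached as far as the arm can. A call with a gripper value outside its range is refused whole. The fingers move at their own pace and stop on an object; the grip force is fixed at half the most. Time passes only in rows, so rows that repeat a pose let the fingers close. It gives the time, the measured TCP pose, the force, the opening and the grip force at its end, in the units of the state.
- status.get_obs(): the state, without advancing time (a new reading comes with each control period).
- optics.get_image(name): name is "side" or "top"; returns a dict with "frame" (420x560x3 uint8, red, green, blue), "fx", "fy", "cx", "cy" (pixels), "rvec" (rotation vector, rad) and "tvec" (3), from world to camera coordinates, as OpenCV has them. Camera axes: x right, y down, z forward; pixel columns grow to the right and rows downward; lengths in mm; the calibration is good to about 2 mm. A picture is of the moment at which its call begins. There is no depth.
- ctrl.close_job(): hands the job in; it is judged then, once.
The state is a dict: "t": time; "qpos": joint angles; "qvel": joint speeds; "joint_torque": joint torques, N m; "ee_pos": TCP position; "orientation": TCP orientation; "ft_force": force on the tool from outside, world axes, zero at the start; "moment": the same for the moment, N m; "width": finger opening in mm; "grasp_force": force on a finger pad.
Only numpy, scipy, OpenCV 4.12 (cv2) and the standard library are available. Lean on these libraries where they do the work, as an engineer would, in place of code of your own. Each camera call takes 0.05 s, during which the arm holds its last target. There are 200 camera calls.

TASK

I am about to try the brakes on the mobile home's axles, so get the grey trailer brake test set ready: turn its black gain wheel until the pointer on the rim stands on the long middle mark at the far side of the scale, and let go of it. Then push the sprung brake slide along its slot all the way to the stop and let go of it there, so that it snaps back home by itself. The wheel must stay on the mark, and nothing standing on or around the set may be knocked over or pushed away.

Things in the scene. Friction and masses are not known exactly. Their poses are not given: they have to be found in the camera images.
- test_set: Trailer brake test set, fixed: grey steel case 220 (x) x 300 (y) mm, flat aluminium panel on top at z 112 mm. Origin under the centre of its base; own x to its far side, y to the operator's left. On the panel: wheel axis at x +5, y +75 mm; slide at rest at x -20, y -48; ammeter 60 x 74, 12 mm high, at x +70, y -92; lamps 7 mm high along x -90, y -35 to -116. Socket on the -y end, 12 mm proud.
- gain_wheel (a joint): Angle of the black gain wheel (rad) about its upright axis, growing clockwise from above, stops at 0 and 4.712. Friction 0.09 N m, no spring: it stays where it is left. Eleven black marks on the panel, 0.471 rad apart, run from 0 to 4.712; the first, sixth and last are long. At 2.356 the pointer stands on the sixth, the long middle mark on the far side (+x of test_set from the axis).
- wheel_grip (a point): Point on the wheel's axis, 22.5 mm above the panel, at the height to grip it. The fluted round grip is 52 mm in diameter (flutes 1.5 mm proud), from 7 to 35 mm above the panel, and stands on a flat skirt disc 88 mm in diameter whose top is 7 mm above the panel and which turns with it.
- wheel_pointer (a point): Outer tip of the white pointer on the wheel's rim, 52 mm from the axis, 9.5 mm above the panel. The pointer is 6 mm wide, runs from 29 to 52 mm from the axis and is 2.5 mm higher than the skirt; it turns with the wheel.
- mid_mark (a point): Inner end of the long middle mark on the panel, 55 mm from the wheel's axis, straight on its far side. The marks are 3.5 mm wide, raised 1 mm; long ones reach from 55 to 72 mm from the axis, short ones to 63 mm.
- brake_slide (a joint): Travel of the brake slide (m): 0 home, 0.035 at its stop, moving towards -y of test_set (to the operator's right). A spring pulls it home with 3 N at home and 8 N at the stop; let go, it runs back home at 0.2 to 0.5 m/s.
- slide_tab (a point): Middle of the slide's upright black tab, 20.5 mm above the panel; moves with the slide. The tab is 18 mm (test_set x) by 14 mm (test_set y, the way it slides) and stands from 6.5 to 31.5 mm above the panel, on a shoe 26 x 24 mm that rides on a steel slot plate 40 (x) x 96 (y) mm, 3 mm high.
- insulator: Bystander: white ceramic spool insulator, 54 mm in diameter, 58 mm high, standing on the panel between wheel and ammeter. Origin under its centre.
- angle_piece: Bystander: length of aluminium angle, 120 mm long (its y), 20 x 20 mm, 3 mm thick, lying on the panel in front of the wheel with one leg upright (on its -x side). Origin under the middle of the flat leg.
- bin: Bystander: orange open parts bin 150 x 100 x 70 mm high with bolts in it, on the ledge. Origin under its centre.
- jar: Bystander: glass jar, 70 mm in diameter, 95 mm high, on the ledge. Origin under its centre.
- wrench: Bystander: steel wrench 180 mm long (its x), 38 mm over the jaw, 8 mm high, lying on the ledge. Origin under its middle.
- tape_measure: Bystander: grey tape measure 72 x 34 x 66 mm high, standing on the ledge. Origin under its centre.

How it is judged (in metres and radians):
On the way, in this order (a step that is already met when the one before it is completed fails the run):
1. the gain wheel's pointer stands on the long middle mark and the test set is let go, with the slide home (value of joint gain_wheel between 2.246 and 2.466 rad and value of joint brake_slide below 0.004 m and contact force between the fingers and test_set below 0.1 N), for 0.3 s.
2. the brake slide is at its stop, the wheel still on the mark (value of joint gain_wheel between 2.246 and 2.466 rad and value of joint brake_slide above 0.0325 m), for 0.05 s.
3. the slide, let go, runs back by itself (faster than 0.15 m/s) (velocity of joint brake_slide below -0.15 m/s).
At the end, for the whole second after the job is handed in: The wheel's pointer is on the long middle mark (gain_wheel 2.356 within 0.11 rad, about 6 degrees), the slide is home (within 2 mm) and the fingers are off the test set (value of joint gain_wheel between 2.246 and 2.466 rad and value of joint brake_slide below 0.002 m and contact force between the fingers and test_set below 0.1 N); the robot touches nothing.
It fails at once if a bystander is pushed more than 30 mm from its place (distance of any of insulator, angle_piece, bin, jar, wrench, tape_measure from where it was at the start of the episode above 0.03 m).
It fails at once if the insulator, the jar or the tape measure is tipped over (angle between any of insulator, jar, tape_measure's own z axis and vertical above 0.5 rad).
It also fails if it takes over 58 s, if anything falls off the work surface, if the arm or the gripper's body presses on something with over 40 N, if the wrist force passes 120 N, or if a joint passes its speed limit or range.

## Working session

There is one attempt and no reset: what is moved stays moved. The work goes in short steps, Python scripts to look and compute and a shell command to move; the robot and the scene stay as the last step left them, time stands still between calls to the robot, and variables do not carry over. Pictures are saved under pics/ and viewed, at most 10 in all, crops included, and the job is handed in when it is done.

```bash
mkdir -p pics; cat > h.py <<'E'
import numpy as np, cv2
from workcell import status, optics, ctrl
def shot(n,f):
    im=optics.get_image(n); cv2.imwrite('pics/'+f,im['frame'][:,:,::-1]); np.save(f'pics/{n}.npy',im,allow_pickle=True); return im
def load(n): return np.load(f'pics/{n}.npy',allow_pickle=True).item()
def ray(im,uv):
    R=cv2.Rodrigues(np.array(im['rvec'],float))[0]; t=np.array(im['tvec'],float).reshape(3)
    d=R.T@np.array([(uv[0]-im['cx'])/im['fx'],(uv[1]-im['cy'])/im['fy'],1]); return -R.T@t,d
def onz(im,uv,z):
    c,d=ray(im,uv); return c+d*(z-c[2])/d[2]
def proj(im,p):
    R=cv2.Rodrigues(np.array(im['rvec'],float))[0]; t=np.array(im['tvec'],float).reshape(3)
    q=R@np.array(p,float)+t; return np.array([q[0]/q[2]*im['fx']+im['cx'],q[1]/q[2]*im['fy']+im['cy']])
E
python3 - <<'E'
from h import *
for n in('top','side'):
    im=shot(n,n+'0.png'); print(n,im['fx'],-cv2.Rodrigues(np.array(im['rvec']))[0].T@np.array(im['tvec']).reshape(3))
s=status.get_obs(); print(s['ee_pos'],s['orientation'],s['t'],s['width'])
print(cv2.Rodrigues(np.array(s['orientation'],float))[0].round(3))
E
```

```text
top 448.7012763990452 [ 389.40997278  -16.69959527 1299.31520631]
side 447.1277642790818 [ 172.47952662 -690.94898801  964.09639842]
[269.82716594 563.23983238 240.99338528] [-6.95887429e-01 -3.06323135e+00  2.06907836e-03] 0.1 87.74134550471878
[[-0.902  0.432 -0.001]
 [ 0.432  0.902 -0.001]
 [ 0.    -0.001 -1.   ]]
```

View pics/top0.png

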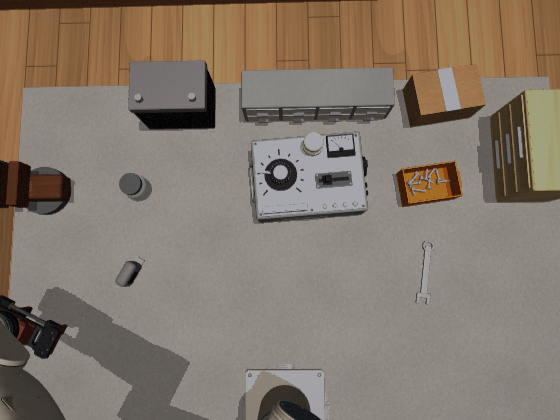

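View pics/side0.png

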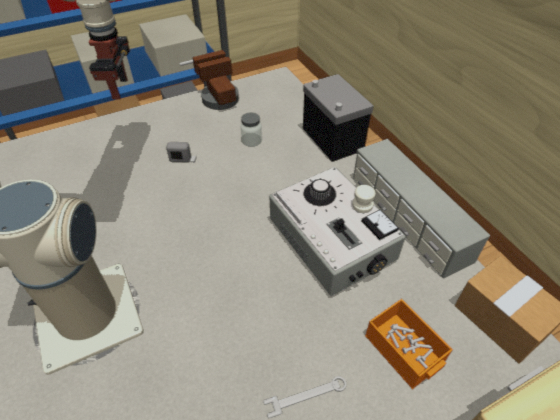

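The top view shows the set at about (308,177), with the wheel at (281,173), the slide tab at (327,180), the insulator at (313,144) and the ammeter at (341,145). The angle piece lies near (285,208). I'll enlarge both views next.

```bash
python3 - <<'E'
from h import *
t=load('top'); s=load('side')
a=cv2.resize(t['frame'][120:230,240:380,::-1],None,fx=5,fy=5,interpolation=cv2.INTER_CUBIC)
b=cv2.resize(s['frame'][160:290,260:410,::-1],None,fx=5,fy=5,interpolation=cv2.INTER_CUBIC)[:600]
cv2.imwrite('pics/topc.png',a);cv2.imwrite('pics/sidec.png',b[:600,:750])
# panel contour
g=t['frame'].astype(int); m=((g.min(2)>165)).astype(np.uint8); m[:120]=0;m[235:]=0;m[:,:240]=0;m[:,380:]=0
m=cv2.morphologyEx(m,cv2.MORPH_CLOSE,np.ones((9,9)))
c=max(cv2.findContours(m,0,2)[0],key=cv2.contourArea)
P=np.array([onz(t,p[0],112)[:2] for p in c],np.float32); print(cv2.minAreaRect(P), cv2.boxPoints(cv2.minAreaRect(P)))
E
```

```text
((644.818115234375, -73.60446166992188), (211.33583068847656, 282.82745361328125), 3.903261661529541) [[ 529.769      60.28821 ]
 [ 549.02167  -221.88321 ]
 [ 759.86725  -207.49713 ]
 [ 740.61456    74.674286]]
```

View pics/topc.png

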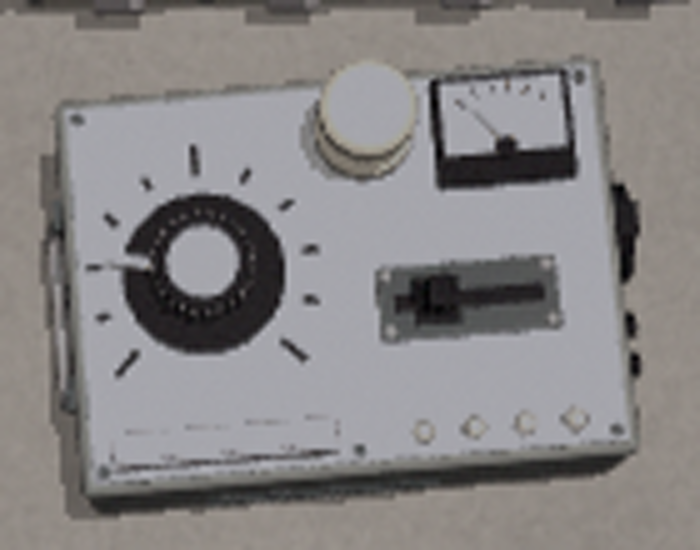

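View pics/sidec.png

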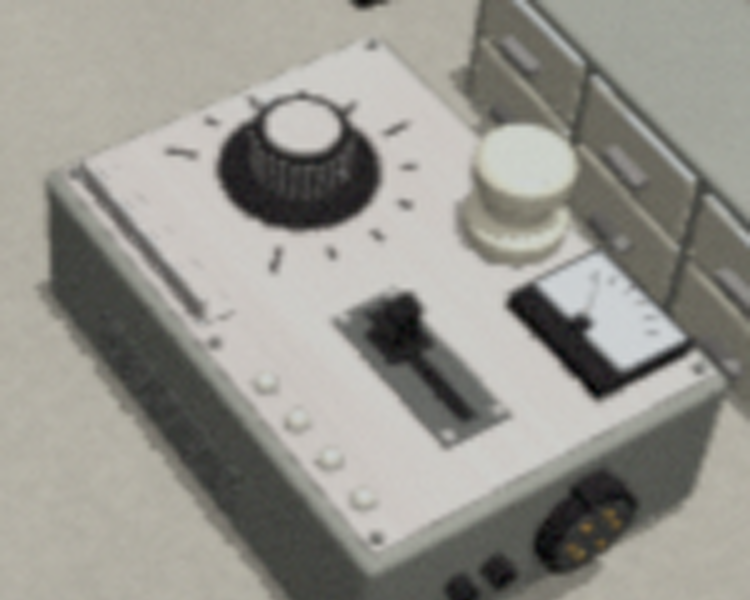

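The close-ups put the pointer on the left, on the third mark (crop (107,265), about 0.94 rad), with the wheel skirt centre at crop (204,273). The middle mark is at (194,160), the tab at (436,298), the insulator base at about (362,150), and the angle piece lies along the near edge at about (220,457). Next I'll measure these from both views.

```bash
python3 - <<'E'
from h import *
t=load('top'); s=load('side')
f=lambda u,v:(240+(u-2)/5,120+(v-2)/5)
g=lambda u,v:(260+(u-2)/5,160+(v-2)/5)
th=np.radians(3.9); X=np.array([np.cos(th),np.sin(th)]);Y=np.array([-X[1],X[0]])
# top: skirt centroid by dark mask
fr=t['frame'].astype(int); m=(fr.max(2)<75).astype(np.uint8); 
roi=np.zeros_like(m); cv2.circle(roi,(281,174),18,1,-1); m=m*roi
c=max(cv2.findContours(m,0,2)[0],key=cv2.contourArea); (e,ax,_)=cv2.fitEllipse(cv2.convexHull(c)); print('skirt px',e,ax)
w=onz(t,e,117)[:2]; print('axis top',w)
w2=onz(t,f(202,261),147)[:2]; print('axis top cap',w2)
print('axis side cap',onz(s,g(303,126),147)[:2],'side skirt',onz(s,g(299,164),119)[:2])
long1=onz(t,f(127,362),113)[:2]; long6=onz(t,f(194,160),113)[:2]; long11=onz(t,f(294,350),113)[:2]
for n,p in(('m1',long1),('m6',long6),('m11',long11),('mark3',onz(t,f(95,267),113)[:2]),('ptr',onz(t,f(125,265),121)[:2])):
    d=p-w; print(n,p,np.hypot(*d),'set ang',np.degrees(np.arctan2(d@Y,d@X)))
A=np.array([long1,long6,long11]); B=np.c_[2*A,np.ones(3)]; print('mark circle',np.linalg.solve(B,(A**2).sum(1))[:2])
# origin from four views
print('origin panel screws',[onz(t,f(*p),112)[:2].round(1) for p in((77,119),(579,76),(104,472),(617,429))])
print('side screws',[onz(s,g(*p),112)[:2].round(1) for p in((372,44),(699,369),(77,172),(377,539))])
print('plate',[onz(t,f(*p),115)[:2].round(1) for p in((378,268),(552,258),(388,343),(563,326))], 'tab top',onz(t,f(437,290),143)[:2],'side',onz(s,g(403,305),143)[:2])
print('ins top',onz(t,f(367,107),170)[:2],onz(s,g(525,155),170)[:2])
print('angle',onz(t,f(340,450),112)[:2],onz(t,f(115,465),112)[:2],onz(t,f(115,440),112)[:2])
E
```

```text
skirt px (280.21771240234375, 174.16171264648438) (31.106351852416992, 32.09165573120117)
axis top [638.33733649   0.90994303]
axis top cap [638.33104282   0.96799508]
axis side cap [639.24831479   0.84090978] side skirt [638.79557387   0.82389752]
m1 [591.03255612  42.296335  ] 62.85360519651757 set ang 134.91770451563212
m6 [701.60912689   5.25450375] 63.42077473899916 set ang 0.02805193308042516
m11 [596.32005782 -47.29428923] 63.94606879458386 set ang -134.97707492316633
mark3 [643.2453314   59.27967163] 58.575708546348004 set ang 81.29361378601659
ptr [642.38453089  42.66005383] 41.94581665769522 set ang 80.56313152638225
mark circle [6.38403511e+02 1.40754084e-01]
origin panel screws [array([725.9,  68.8]), array([ 745.2, -204.2]), array([531.9,  55. ]), array([ 551.5, -218.1])]
side screws [array([727.2,  69.4]), array([ 745.6, -204.7]), array([534.7,  55.4]), array([ 552. , -218.2])]
plate [array([640., -93.]), array([ 644.1, -186.1]), array([599.1, -97.5]), array([ 607. , -190.8])] tab top [ 621.87546155 -121.71602141] side [ 621.78723385 -124.52253101]
ins top [713.23383181 -85.50296326] [714.17242643 -87.08896409]
angle [542.13320633 -70.94758581] [535.56224362  49.08761859] [549.02649413  49.01747076]
```

```bash
python3 -m inch '[[[-10,-6,0,0,0,0,100],[-30,-18,0,0,0,0,100],[-60,-36,0,0,0,0,100],[-95,-57,0,0,0,0,100],[-132,-80,0,0,0,0,100],[-170,-103,0,0,0,0,100],[-208,-126,0,0,0,0,100],[-246,-149,0,0,0,0,100],[-284,-172,0,0,0,0,100],[-322,-195,0,0,0,0,100],[-360,-218,0,0,0,0,100],[-398,-241,0,0,0,0,100],[-436,-264,0,0,0,0,100],[-474,-287,0,0,0,0,100],[-510,-308,0,0,0,0,100],[-540,-326,0,0,0,0,100],[-562,-340,0,0,0,0,100],[-572,-346,0,0,0,0,100],[-576,-348,0,0,0,0,100],[-576,-348,0,0,0,0,100]]]'
cat > st.py <<'E'
from h import *
import sys
s=status.get_obs(); R=cv2.Rodrigues(np.array(s['orientation'],float))[0]; p=np.array(s['ee_pos'])
print('t',s['t'],'p',p.round(1),'q6',s['qpos'][5],'w',s['width'],'F',np.round(s['ft_force'],1)); print(R.round(3))
if len(sys.argv)>1: print('tool delta',(R.T@(np.array(list(map(float,sys.argv[1:4])))-p)).round(1))
E
python3 st.py 638.6 .7 144
```

```text
t: 2.1
ee_pos: [638.7, 1.0, 241.5]
orientation: [-0.696, -3.063, -0.0]
ft_force: [-0.3, 0.6, -0.3]
width: 87.7
grasp_force: 0.0
t 2.1 p [638.7   1.  241.5] q6 -1.1409180422257015 w 87.66883747273974 F [-0.3  0.6 -0.3]
[[-0.902  0.432 -0.001]
 [ 0.432  0.902  0.   ]
 [ 0.001 -0.    -1.   ]]
tool delta [-0.1 -0.3 97.5]
```

```bash
python3 -m inch '[[[0,0,10,0,0,0,100],[0,0,30,0,0,0,100],[0,0,55,0,0,0,100],[0,0,75,0,0,0,100],[0,0,88,0,0,0,100],[0,0,95,0,0,0,100],[0,0,97.5,0,0,0,100],[0,0,97.5,0,0,0,100]]]'
python3 -m inch '[[[0,0,0,0,0,0,70],[0,0,0,0,0,0,55],[0,0,0,0,0,0,40],[0,0,0,0,0,0,40],[0,0,0,0,0,0,40],[0,0,0,0,0,0,40],[0,0,0,0,0,0,40],[0,0,0,0,0,0,40]]]'; python3 st.py
```

```text
t: 2.9
ee_pos: [639.3, 1.2, 144.4]
orientation: [0.695, 3.063, 0.0]
ft_force: [0.9, 0.6, 0.4]
width: 87.5
grasp_force: 0.0
t: 3.7
ee_pos: [639.7, 1.8, 144.5]
orientation: [0.696, 3.063, 0.002]
ft_force: [1.2, 4.6, 0.2]
width: 51.4
grasp_force: 30.0
t 3.7 p [639.7   1.8 144.5] q6 -1.1411630472988679 w 51.422919642622695 F [1.2 4.6 0.2]
[[-0.902  0.432  0.001]
 [ 0.432  0.902  0.001]
 [-0.001  0.002 -1.   ]]
```

```bash
python3 -m inch '[[[0,0,0,0,0,0.05,40],[0,0,0,0,0,0.15,40],[0,0,0,0,0,0.25,40],[0,0,0,0,0,0.35,40],[0,0,0,0,0,0.45,40],[0,0,0,0,0,0.55,40],[0,0,0,0,0,0.65,40],[0,0,0,0,0,0.75,40],[0,0,0,0,0,0.85,40],[0,0,0,0,0,0.95,40],[0,0,0,0,0,1.05,40],[0,0,0,0,0,1.15,40],[0,0,0,0,0,1.25,40],[0,0,0,0,0,1.33,40],[0,0,0,0,0,1.38,40],[0,0,0,0,0,1.41,40],[0,0,0,0,0,1.41,40],[0,0,0,0,0,1.41,40],[0,0,0,0,0,1.41,40]]]'; python3 st.py
```

```text
t: 5.6
ee_pos: [636.5, 0.4, 144.4]
orientation: [-2.513, -1.88, 0.008]
ft_force: [-10.5, -2.4, 9.7]
width: 51.4
grasp_force: 30.0
t 5.6 p [6.365e+02 4.000e-01 1.444e+02] q6 0.26890512929741367 w 51.41421055486978 F [-10.5  -2.4   9.7]
[[ 0.282  0.959 -0.006]
 [ 0.959 -0.282 -0.001]
 [-0.002 -0.005 -1.   ]]
```

Now I'll open, lift, and check the pointer from above. The wrist moves back toward the robot so the camera has a clear view.

```bash
python3 -m inch '[[[0,0,0,0,0,0,70],[0,0,0,0,0,0,100],[0,0,0,0,0,0,100],[0,0,0,0,0,0,100],[0,0,0,0,0,0,100],[0,0,-15,0,0,0,100],[0,0,-40,0,0,0,100],[0,0,-75,0,0,0,100],[0,0,-95,0,0,0,100],[0,0,-100,0,0,0,100]]]'
python3 -m inch '[[[-20,-60,0,0,0,0,100],[-40,-110,0,0,0,0,100],[-60,-150,0,0,0,0,60],[-80,-190,0,0,0,0,30],[-100,-220,0,0,0,0,0],[-100,-230,0,0,0,0,0],[-100,-230,0,0,0,0,0]]]'; python3 st.py
python3 - <<'E'
from h import *
t=shot('top','top1.png'); shot('side','side1.png')
a=cv2.resize(t['frame'][120:230,240:380,::-1],None,fx=5,fy=5,interpolation=cv2.INTER_CUBIC); cv2.imwrite('pics/topc1.png',a)
E
```

```text
t: 6.6
ee_pos: [640.8, 0.9, 248.2]
orientation: [2.512, 1.88, 0.007]
ft_force: [-0.3, 0.4, 0.8]
width: 87.7
grasp_force: 0.0
t: 7.3
ee_pos: [389.2, -30.0, 244.3]
orientation: [-2.516, -1.881, -0.0]
ft_force: [-0.0, -0.5, 1.1]
width: 51.3
grasp_force: 0.0
t 7.3 p [389.2 -30.  244.3] q6 0.1791330491967302 w 51.26391224771078 F [-0.  -0.5  1.1]
[[ 0.283  0.959  0.   ]
 [ 0.959 -0.283  0.   ]
 [ 0.     0.    -1.   ]]
```

View pics/topc1.png

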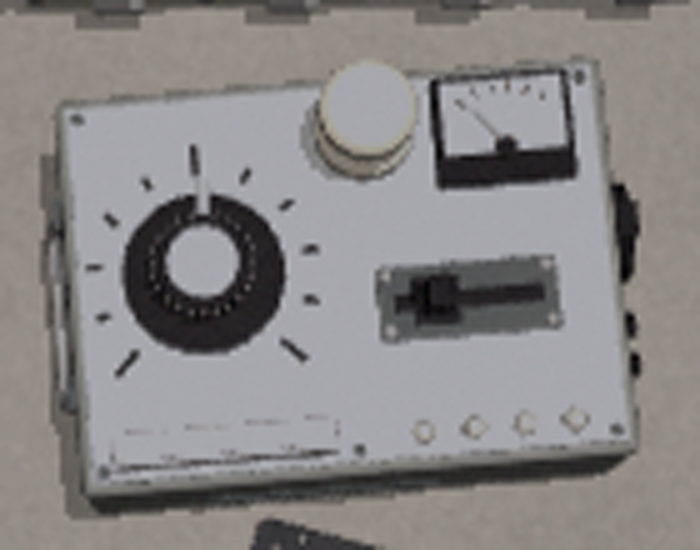

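The pointer stands at about (204,192), just below the middle mark at (194,160), so it may be slightly past the mark. I'll measure the angle.

```bash
python3 - <<'E'
from h import *
t=load('top'); fr=t['frame'].astype(int).sum(2)/3
th=np.radians(3.95); w=np.array([638.6,.7])
X=np.array([np.cos(th),np.sin(th)]);Y=np.array([-X[1],X[0]])
def scan(r,z,sg,lo=-.3,hi=.3):
    A=np.linspace(lo,hi,121); 
    uv=np.array([proj(t,[*(w+r*(np.cos(a)*X+np.sin(a)*Y)),z]) for a in A],np.float32)
    v=cv2.remap(fr.astype(np.float32),uv[:,:1],uv[:,1:],1).ravel(); k=sg*(v-np.median(v)); k=np.clip(k-0.4*k.max(),0,None); return (k*A).sum()/k.sum(),k.max()
for r in (32,35,38,41): print(r,scan(r,121.5,1))
for r in (59,62,65,68): print('mark',r,scan(r,113,-1))
E
```

```text
32 (np.float64(-0.07845588501942258), np.float32(41.469524))
35 (np.float64(-0.07218647727121341), np.float32(73.425))
38 (np.float64(-0.0721684772646236), np.float32(79.52812))
41 (np.float64(-0.07445219931104964), np.float32(60.65625))
mark 59 (np.float64(0.003162634224571149), np.float32(52.091404))
mark 62 (np.float64(0.004442126613193167), np.float32(60.59844))
mark 65 (np.float64(0.0067157641138585146), np.float32(62.54375))
mark 68 (np.float64(0.0068988019376236605), np.float32(71.20039))
```

```bash
python3 -m inch '[[[95,225,0,0,0,0,60],[100,230,0,0,0,0,100],[100,230,0,0,0,0,100],[100,230,0,0,0,0,100],[100,230,0,0,0,0,100],[100,230,0,0,0,0,100],[100,230,0,0,0,0,100],[100,230,0,0,0,0,100],[100,230,0,0,0,0,100]]]'; python3 st.py 638.6 .7 144
```

```text
t: 8.3
ee_pos: [638.2, 0.9, 244.1]
orientation: [-2.515, -1.882, 0.001]
ft_force: [-0.8, 0.1, 0.4]
width: 87.4
grasp_force: 0.0
t 8.3 p [638.2   0.9 244.1] q6 0.2688381371319891 w 87.35851559256098 F [-0.8  0.1  0.4]
[[ 0.282  0.959 -0.001]
 [ 0.959 -0.282 -0.   ]
 [-0.    -0.001 -1.   ]]
tool delta [ -0.    0.5 100.1]
```

```bash
python3 -m inch '[[[0,0,10,0,0,0,100],[0,0,35,0,0,0,100],[0,0,65,0,0,0,100],[0,0,88,0,0,0,100],[0,0,97,0,0,0,100],[0,0,100,0,0,0,100],[0,0,100,0,0,0,70],[0,0,100,0,0,0,50],[0,0,100,0,0,0,40],[0,0,100,0,0,0,40],[0,0,100,0,0,0,40],[0,0,100,0,0,0,40],[0,0,100,0,0,-0.025,40],[0,0,100,0,0,-0.05,40],[0,0,100,0,0,-0.075,40],[0,0,100,0,0,-0.075,40],[0,0,100,0,0,-0.075,40],[0,0,100,0,0,-0.075,40]]]'
python3 -m inch '[[[0,0,0,0,0,0,70],[0,0,0,0,0,0,100],[0,0,0,0,0,0,100],[0,0,0,0,0,0,100],[0,0,0,0,0,0,100],[0,0,-15,0,0,0,100],[0,0,-40,0,0,0,100],[0,0,-75,0,0,0,100],[0,0,-95,0,0,0,100],[0,0,-100,0,0,0,100]]]'
python3 -m inch '[[[-20,-60,0,0,0,0,100],[-40,-110,0,0,0,0,100],[-60,-150,0,0,0,0,60],[-80,-190,0,0,0,0,30],[-100,-220,0,0,0,0,0],[-100,-230,0,0,0,0,0],[-100,-230,0,0,0,0,0],[-100,-230,0,0,0,0,0],[-100,-230,0,0,0,0,0]]]'
python3 - <<'E'
from h import *
t=shot('top','top2.png'); fr=t['frame'].astype(int).sum(2)/3
th=np.radians(3.95); w=np.array([638.6,.7])
X=np.array([np.cos(th),np.sin(th)]);Y=np.array([-X[1],X[0]])
def scan(r,z,sg,lo=-.3,hi=.3):
    A=np.linspace(lo,hi,121)
    uv=np.array([proj(t,[*(w+r*(np.cos(a)*X+np.sin(a)*Y)),z]) for a in A],np.float32)
    v=cv2.remap(fr.astype(np.float32),uv[:,:1],uv[:,1:],1).ravel(); k=sg*(v-np.median(v)); k=np.clip(k-0.4*k.max(),0,None); return (k*A).sum()/k.sum(),k.max()
for r in (32,35,38,41): print(r,scan(r,121.5,1))
for r in (59,65): print('mark',r,scan(r,113,-1))
E
python3 st.py
```

```text
t: 10.1
ee_pos: [636.9, 1.6, 144.6]
orientation: [-2.44, -1.973, 0.005]
ft_force: [-8.5, 2.6, 7.9]
width: 51.5
grasp_force: 30.0
t: 11.1
ee_pos: [640.8, 0.9, 248.2]
orientation: [2.44, 1.973, 0.007]
ft_force: [-0.2, 0.8, 0.2]
width: 87.6
grasp_force: 0.0
t: 12.0
ee_pos: [394.9, -48.5, 244.4]
orientation: [2.442, 1.975, 0.001]
ft_force: [0.2, 0.8, -0.5]
width: 35.0
grasp_force: 0.0
32 (np.float64(-0.014260271969659656), np.float32(53.7662))
35 (np.float64(0.001909878886516223), np.float32(75.33788))
38 (np.float64(-0.0022383154548335686), np.float32(79.621475))
41 (np.float64(-0.0017657736571533922), np.float32(61.99434))
mark 59 (np.float64(0.00279967457407241), np.float32(51.38125))
mark 65 (np.float64(0.006718693719347033), np.float32(63.40781))
t 12.05 p [394.7 -48.5 244.2] q6 0.057997565693928055 w 31.275410170311346 F [ 0.2  0.3 -0.6]
[[ 0.209  0.978  0.   ]
 [ 0.978 -0.209 -0.   ]
 [ 0.     0.    -1.   ]]
```

```bash
python3 -m inch '[[[0,20,0,0,0,-0.04,0],[1,50,0,0,0,-0.08,0],[2,90,0,0,0,-0.12,0],[3,130,0,0,0,-0.16,0],[4,170,0,0,0,-0.2,0],[4.6,205,0,0,0,-0.24,0],[4.6,223,0,0,0,-0.27,0],[4.6,229.4,0,0,0,-0.28,0],[4.6,229.4,0,0,0,-0.28,0],[4.6,229.4,0,0,0,-0.28,0]]]'; python3 st.py 620 -91.9 143
```

```text
t: 13.05
ee_pos: [617.7, -91.9, 243.6]
orientation: [-2.143, -2.295, 0.001]
ft_force: [-0.6, -0.0, -0.2]
width: 0.3
grasp_force: 0.0
t 13.05 p [617.7 -91.9 243.6] q6 -0.23539000550309858 w 0.3307696583949235 F [-0.6 -0.  -0.2]
[[-0.069  0.998 -0.001]
 [ 0.998  0.069  0.   ]
 [ 0.    -0.001 -1.   ]]
tool delta [ -0.2   2.4 100.6]
```

```bash
python3 -m inch '[[[0,1,10,0,0,0,0],[0,1,35,0,0,0,0],[0,1,65,0,0,0,0],[0,1,88,0,0,0,0],[0,1,97,0,0,0,0],[0,1,100,0,0,0,0],[0,1,100,0,0,0,0],[0,1,100,0,0,0,0]]]'; python3 st.py 620 -91.9 143
```

```text
t: 13.85
ee_pos: [620.3, -92.3, 145.4]
orientation: [2.142, 2.295, 0.002]
ft_force: [0.8, 0.3, 0.7]
width: 0.4
grasp_force: 0.0
t 13.85 p [620.3 -92.3 145.4] q6 -0.23559170468268034 w 0.40730796232858585 F [0.8 0.3 0.7]
[[-0.069  0.998  0.002]
 [ 0.998  0.069 -0.   ]
 [-0.     0.002 -1.   ]]
tool delta [ 0.4 -0.3  2.4]
```

```bash
python3 -m inch '[[[-4,0,1,0,0,0,0],[-9,0,1,0,0,0,0],[-14,0,1,0,0,0,0],[-19,0,1,0,0,0,0],[-24,0,1,0,0,0,0],[-29,0,1,0,0,0,0],[-34,0,1,0,0,0,0],[-39,0,1,0,0,0,0],[-42,0,1,0,0,0,0],[-44,0,1,0,0,0,0],[-44,0,1,0,0,0,0],[-44,0,1,0,0,0,0]]]'; python3 st.py
python3 - <<'E'
from h import *
t=shot('side','side3.png')
cv2.imwrite('pics/side3c.png',cv2.resize(t['frame'][130:290,240:440,::-1],None,fx=3.5,fy=3.5,interpolation=cv2.INTER_CUBIC))
E
```

```text
t: 15.05
ee_pos: [622.9, -135.4, 143.7]
orientation: [-2.144, -2.296, -0.002]
ft_force: [-1.0, 7.1, 4.1]
width: 0.4
grasp_force: 3.8
t 15.05 p [ 622.9 -135.4  143.7] q6 -0.30316199098370367 w 0.41690592209539573 F [-1.   7.1  4.1]
[[-0.068  0.998  0.001]
 [ 0.998  0.068  0.002]
 [ 0.001  0.001 -1.   ]]
```

View pics/side3c.png

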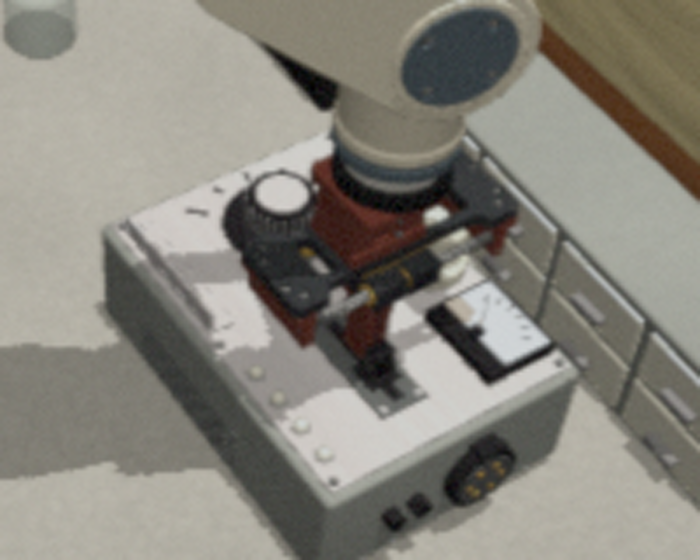

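The fingers are against the tab at about (375,360), and the slide has travelled roughly 29 mm (7.1 N). I'll push on to the stop.

```bash
python3 -m inch '[[[-2,0,0,0,0,0,0],[-4,0,0,0,0,0,0],[-5,0,0,0,0,0,0],[-6,0,0,0,0,0,0],[-7,0,0,0,0,0,0],[-7,0,0,0,0,0,0]]]'
```

```text
t: 15.7
ee_pos: [623.2, -138.5, 143.8]
orientation: [-2.141, -2.292, -0.008]
ft_force: [-0.3, 24.0, 10.1]
width: 0.6
grasp_force: 12.2
```

```bash
python3 -m inch '[[[2,0,0,0,0,0,0],[2,0,0,0,0,0,0]]]'; python3 -m inch '[[[0,0,-50,0,0,0,0],[0,0,-90,0,0,0,0],[0,0,-110,0,0,0,0],[0,0,-110,0,0,0,0],[0,0,-110,0,0,0,0]]]'
python3 -m inch '[[[10,-50,0,0,0,0,0],[20,-100,0,0,0,0,0],[30,-150,0,0,0,0,0],[30,-200,0,0,0,0,0],[30,-230,0,0,0,0,0],[30,-240,0,0,0,0,0],[30,-240,0,0,0,0,0],[30,-240,0,0,0,0,0]]]'
python3 - <<'E'
from h import *
t=shot('top','top4.png'); cv2.imwrite('pics/top4c.png',cv2.resize(t['frame'][120:230,240:380,::-1],None,fx=5,fy=5,interpolation=cv2.INTER_CUBIC))
E
```

```text
t: 15.9
ee_pos: [623.2, -138.3, 143.8]
orientation: [-2.142, -2.295, -0.005]
ft_force: [-0.4, 15.2, 7.5]
width: 0.3
grasp_force: 7.9
t: 16.4
ee_pos: [622.6, -141.5, 252.7]
orientation: [2.144, 2.296, -0.001]
ft_force: [-0.6, 0.7, -0.4]
width: 0.3
grasp_force: 0.0
t: 17.2
ee_pos: [382.7, -128.0, 253.0]
orientation: [2.144, 2.296, 0.0]
ft_force: [0.1, 1.0, 0.4]
width: 0.6
grasp_force: 0.0
```

View pics/top4c.png

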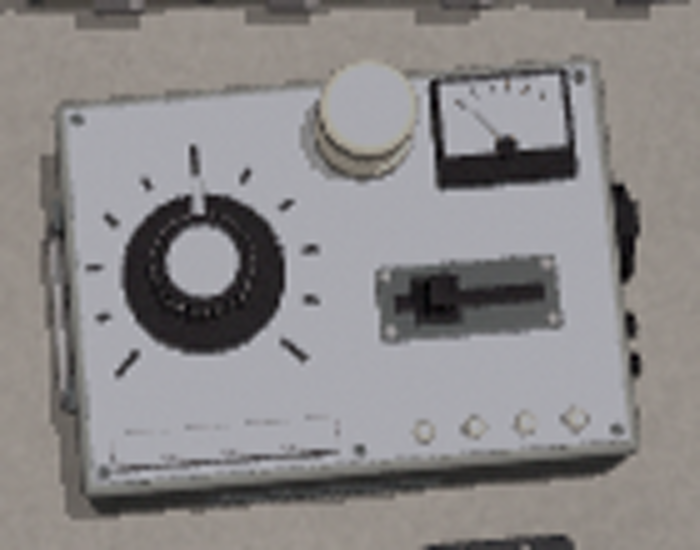

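The pointer (198,190) lines up with the middle mark (194,160). The tab is back home at (437,297), and nothing on the panel has moved.

```bash
python3 -c "from workcell import ctrl; print(ctrl.close_job())"
```

```text
the job is handed in; nothing more can be done
None
```

The job is handed in, though no verdict was returned: the gain wheel's pointer is on the long middle mark, the brake slide was pushed to its stop and is back home after release (return speed not measured), and nothing on the panel has moved.

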